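# Put the whole gourds in the drying tray

### The arm

A 6-joint arm with a two-finger parallel gripper is mounted at the origin on the work surface. World frame = base frame: x ahead of the robot, y to its left, z up, the work surface at z = 0. Lengths are in mm, angles in rad, forces in N, time in s.
With the tool pointing down it reaches from about 350 to 775 mm from the base axis. Payload 7.3 kg.
Tool frame: the origin (TCP) lies between the finger pads; the fingertips stand bot.tips_ahead ahead of it and the grasp point (between the pads) lies 6 mm ahead of it (bot.tips_ahead is the distance from the TCP to the fingertips, in mm); z points along the fingers, y is the line along which they close (so a half turn about z gives the same grasp; the last joint's range is limited). The gripper opens to 92 mm and grips with 3 to 60 N. Pads are 19 mm wide; open, the fingers measure 130 mm over their backs; the gripper's body (75 mm by 190 mm) begins 47 mm behind the grasp point.
Start: joints at [-1.304, 0.342, 1.524, -0, 1.275, -0.146], TCP at [210.641, -480.911, 220.941] pointing down, gripper open.
Joint ranges: [-2.53, 2.53], [-0.77, 2.02], [0.04, 2.7], [-1, 4.14], [0.28, 2.66], [-3.11, 3.11]. Speed limits (rad/s): [2.57, 2.57, 3.14, 3.14, 3.14, 3.14].

### API

Orientations are given as [roll, pitch, yaw] about the fixed x, y, z axes, in that order (R = Rz(yaw) Ry(pitch) Rx(roll)).
In Python, from plant import bot gives the robot as it stands. The module is installed in compiled form; this text tells all that it offers.
- The arm moves only by the tool step_arm, never from a script. Its argument "targets" is one flat list of numbers, 7 for each row, row after row: the opening, from 0 (shut) to 1 (fully open), then the shift along the tool's x, y, z each as a share of 100 mm, from -1 to 1, then the turn, a rotation vector about the tool's x, y, z each as a share of pi/4 rad, from -1 to 1. A call has 1 to 20 rows; each row is the pose to reach, as a shift and turn from the pose commanded when the call began, along the tool's axes at that moment; what a row does not reach only later rows make up. A row lasts 1/8 s, in which the tool goes at most 62.5 mm and 10.7 degrees, less where a joint would pass 70% of its speed; a pose out of reach is approached as far as the arm can. A call with a number of a shift or a turn outside -1 to 1 is refused whole. A call with a gripper value outside its range is refused whole. The fingers move at their own pace and stop on an object; the grip force is fixed at half the most. Time passes only in rows, so rows that repeat a pose let the fingers close. It gives the time, the measured TCP pose, the force, the opening and the grip force at its end, in the units of the state.
- bot.get_obs(): the state, without advancing time (a new reading comes with each control period).
- bot.capture(name): name is "scene" or "top" or "wrist"; returns (picture, depth): 400x640x3 uint8, blue, green, red; 400x640 float32, mm along the optical axis (not along the pixel's ray), 0 where there is no reading.
- bot.camera_info(name): a dict with "fx", "fy", "cx", "cy" (pixels), "camera_from_world" (4x4, takes a point from world to camera coordinates); the wrist camera has in their place "hand_eye" (4x4, takes a point from camera to tool coordinates, whose origin is the TCP and whose axes are the flange's). Camera axes: x right, y down, z forward; pixel columns grow to the right and rows downward; lengths in mm; the calibration is good to about 2 mm. A picture is of the moment at which its call begins: read the wrist's pose just before it. camera_info takes no time and is no camera call.
- bot.close_job(): hands the job in; it is judged then, once.
The state is a dict: "time": time; "joint_positions": joint angles; "dq": joint speeds; "tau": joint torques, N m; "tool_pos": TCP position; "tcp_rot": TCP orientation; "contact_force": force on the tool from outside, world axes, zero at the start; "moment": the same for the moment, N m; "grip_width": finger opening in mm; "finger_force": force on a finger pad.
Only numpy, scipy, OpenCV 4.12 (cv2) and the standard library are available. Lean on these libraries where they do the work, as an engineer would, in place of code of your own. Each camera call takes 0.05 s, during which the arm holds its last target. There are 200 camera calls.

### The job

Gather the three whole gourds, the ones that still have their necks, into the plywood drying tray: stand each one upright, down on the tray floor, inside the cork ring that fits its belly (small in small, medium in medium, large in large). Leave the three sawn-off gourd bowls standing where they are.

Things in the scene. Friction and masses are not known exactly. Their poses are not given: they have to be found in the camera images.
- small_gourd: Smallest whole dried gourd, tan, loose, upright, round about its vertical axis: flat foot 24 mm across, belly 36 mm wide at height 18 mm, tapering to a straight slim neck 14 mm in diameter from height 56 to 80 mm (its top). About 35 g. Grip it by the neck. Origin: centre of the underside; z up along the neck.
- medium_gourd: Middle-sized whole pear gourd, tan, loose, upright, round: flat foot 36 mm across, belly 52 mm wide at height 22 mm, tapering to a straight neck 20 mm in diameter from height 72 to 98 mm, dark stem end up to 105 mm. About 70 g. Grip it by the neck. Origin: centre of the underside; z up along the neck.
- large_gourd: Largest whole bottle gourd (two bulbs with a waist), tan, loose, upright, round: flat foot 48 mm across, belly 68 mm wide at height 28 mm, waist 30 mm wide at height 68 mm, upper bulb 40 mm wide with straight sides from height 80 to 98 mm, thin stem (8 mm) up to 122 mm. About 120 g. Grip it by the upper bulb. Origin: centre of the underside; z up along the neck.
- small_bowl: Sawn-off look-alike of the small gourd: the same tan belly, 36 mm wide, but the neck is cut away at 37 mm height, leaving an open hollow bowl with a dark inside. Loose; it stays where it is. Origin: centre of the underside, z up.
- medium_bowl: Sawn-off look-alike of the medium gourd: the same tan belly, 52 mm wide, but the neck is cut away at 48 mm height, leaving an open hollow bowl with a dark inside. Loose; it stays where it is. Origin: centre of the underside, z up.
- large_bowl: Sawn-off look-alike of the large gourd: the same tan belly, 68 mm wide, but the neck is cut away at 53 mm height, leaving an open hollow bowl with a dark inside. Loose; it stays where it is. Origin: centre of the underside, z up.
- tray: Shallow plywood drying tray, fixed to the table, 330 mm long (its x axis) by 125 mm wide (its y axis), rim 24 mm high, walls and floor 6 mm thick. Three cork rings are glued to its floor in a row along its length, 105 mm apart, in any order. Origin: centre of the underside, z up.
- small_ring: The small cork ring, glued to the tray floor: 40 mm inside, 54 mm outside diameter, 12 mm high. The belly of the small gourd (36 mm) fits in it, its foot standing on the tray floor inside the ring. Origin: centre of the ring's underside, which is the level of the tray floor (6 mm above the table); z up.
- medium_ring: The medium cork ring, glued to the tray floor: 56 mm inside, 70 mm outside diameter, 12 mm high. The belly of the medium gourd (52 mm) fits in it, its foot standing on the tray floor inside the ring. Origin: centre of the ring's underside, which is the level of the tray floor (6 mm above the table); z up.
- large_ring: The large cork ring, glued to the tray floor: 76 mm inside, 90 mm outside diameter, 12 mm high. The belly of the large gourd (68 mm) fits in it, its foot standing on the tray floor inside the ring. Origin: centre of the ring's underside, which is the level of the tray floor (6 mm above the table); z up.

How it is judged:
By the outcome, as a careful person would: the job done as asked, in the order asked, and still so for the second after the job is handed in, with the robot touching nothing.
It also fails if it takes over 88 s, if anything falls off the work surface, if the arm or the gripper's body presses on something with over 40 N, if the wrist force passes 120 N, or if a joint passes its speed limit or range.

## Working session

There is one attempt and no reset: what is moved stays moved. The work goes in short steps, Python scripts to look and compute and a tool call to move; the robot and the scene stay as the last step left them, time stands still between calls to the robot, and variables do not carry over. Pictures are saved under pics/ and viewed, at most 14 in all, crops included, and the job is handed in when it is done.

Besides the shell and the picture viewer there is one more tool, called after "Call:" as a command line: name --argument value ..., lists and objects as JSON in quotes. step_arm: Moves the arm, as the interface text tells. Shift numbers are shares of 100 mm and turn numbers shares of pi/4 rad, none past 1 either way. Its arguments: {"type":"object","properties":{"targets":{"type":"array"}},"required":["targets"]}

```bash
mkdir -p pics
python3 - <<'E'
from plant import bot
import cv2,numpy as np
o=bot.get_obs();print({k:np.round(v,3) for k,v in o.items()},bot.tips_ahead)
for n in("top","scene"):
    p,d=bot.capture(n);cv2.imwrite(f"pics/{n}0.png",p);np.save(f"pics/{n}0.npy",d)
    i=bot.camera_info(n);print(n,i["fx"],i["cx"],i["cy"]);print(np.round(i["camera_from_world"],3))
print(bot.camera_info("wrist"))
E
```

```text
{'time': np.float64(0.0), 'joint_positions': array([-1.304,  0.343,  1.525, -0.   ,  1.275, -0.146]), 'dq': array([-0.   , -0.   ,  0.   ,  0.   , -0.001, -0.   ]), 'tau': array([  0.   , -43.125, -24.422,   0.072,   0.056,  -0.   ]), 'tool_pos': array([ 210.528, -480.484,  220.238]), 'tcp_rot': array([-3.14 , -0.   ,  0.413]), 'contact_force': array([-0.181,  0.324,  0.182]), 'moment': array([ 0.023,  0.014, -0.051]), 'finger_force': np.float64(0.0), 'grip_width': np.float64(91.857)} 25.0
top 466.13757206320753 324.2753996435114 198.27848682684623
[[ 1.400000e-02 -1.000000e+00  3.000000e-03  1.484400e+01]
 [-9.960000e-01 -1.400000e-02 -9.400000e-02  5.682880e+02]
 [ 9.400000e-02 -2.000000e-03 -9.960000e-01  1.378291e+03]
 [ 0.000000e+00  0.000000e+00  0.000000e+00  1.000000e+00]]
scene 434.12570744078 320.43662363915064 207.0494051019021
[[ 8.000000e-03  1.000000e+00  1.400000e-02 -2.885200e+01]
 [ 6.630000e-01  6.000000e-03 -7.490000e-01 -3.383590e+02]
 [-7.490000e-01  1.500000e-02 -6.630000e-01  1.425861e+03]
 [ 0.000000e+00  0.000000e+00  0.000000e+00  1.000000e+00]]
{'fx': 293.56569582483445, 'fy': 293.56569582483445, 'cx': 317.66245183383893, 'cy': 200.7491529623115, 'hand_eye': array([[-1.19322170e-04, -9.69434296e-01, -2.45351036e-01,
         6.46842666e+01],
       [ 9.99999982e-01, -1.51102166e-04,  1.10704463e-04,
        -4.80462302e-01],
       [-1.44393776e-04, -2.45351019e-01,  9.69434297e-01,
        -1.62745329e+02],
       [ 0.00000000e+00,  0.00000000e+00,  0.00000000e+00,
         1.00000000e+00]])}
```

View pics/top0.png

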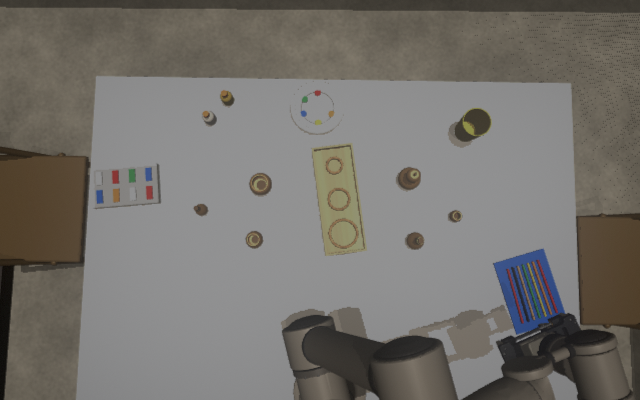

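View pics/scene0.png

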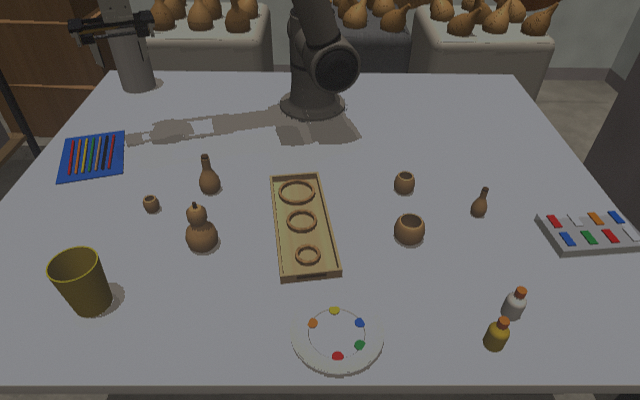

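The top view shows the small gourd at (201,209), the medium at (415,241) and the large at (409,178). The bowls are at (260,184), (254,239) and (455,216). The rings are small (334,166), medium (339,199) and large (342,233).

```bash
cat > h.py <<'E'
import numpy as np,cv2
from plant import bot
from scipy.spatial.transform import Rotation as R
def cam(n):
    """K tuple and world_from_camera"""
    i=bot.camera_info(n);K=(i["fx"],i["fy"],i["cx"],i["cy"])
    if n!="wrist": return K,np.linalg.inv(i["camera_from_world"])
    o=bot.get_obs();T=np.eye(4);T[:3,:3]=R.from_euler("xyz",o["tcp_rot"]).as_matrix();T[:3,3]=o["tool_pos"]
    return K,T@i["hand_eye"]
def cloud(d,K,T):
    v,u=np.indices(d.shape);P=np.stack([(u-K[2])/K[0]*d,(v-K[3])/K[1]*d,d],-1)
    return P@T[:3,:3].T+T[:3,3]
def onplane(u,v,z,K,T):
    r=T[:3,:3]@np.array([(u-K[2])/K[0],(v-K[3])/K[1],1]);return T[:3,3]+r*(z-T[2,3])/r[2]
def toolstep(dw,yaw):
    """world shift (mm) -> tool axes, tool pointing down at given yaw"""
    return R.from_euler("xyz",[np.pi,0,yaw]).inv().apply(dw)
E
python3 - <<'E'
from h import *
K,T=cam("top");d=np.load("pics/top0.npy");W=cloud(d,K,T)
print(W[300,230],W[100,400])
for n,u,v,h in(("sg",201,209,75),("mg",415,241,95),("lg",409,178,98),("sb",455,216,37),("mb",254,239,48),("lb",260,184,53)):
    q=W[v-16:v+17,u-16:u+17].reshape(-1,3);q=q[(q[:,2]>12)&(q[:,2]<200)]
    t=q[q[:,2]>q[:,2].max()-14]
    print(n,len(q),q[:,2].max().round(1),"body mid",((q.min(0)+q.max(0))/2).round(0),"top",t.mean(0).round(0),len(t))
p=cv2.imread("pics/top0.png")
for n,u,v in(("sr",334,166),("mr",339,199),("lr",342,233)): print(n,onplane(u,v,18,K,T).round(0))
m=cv2.inRange(cv2.cvtColor(p,cv2.COLOR_BGR2HSV),(18,50,60),(35,255,255));m[:,:290]=0;m[:,390:]=0;m[:130]=0;m[270:]=0
r=cv2.minAreaRect(max(cv2.findContours(m,0,2)[0],key=cv2.contourArea));print(r,[onplane(*c,24,K,T).round(0)[:2] for c in cv2.boxPoints(r)])
E
```

```text
[2.59252677e+02 3.02000193e+02 1.54721267e-01] [ 881.96417588 -209.56987136    4.41399519]
sg 122 82.9 body mid [529. 393.  49.] top [529. 393.  78.] 24
mg 230 109.3 body mid [ 445. -248.   64.] top [ 445. -249.  103.] 38
lg 405 123.5 body mid [ 631. -232.   69.] top [ 633. -232.  115.] 18
sb 80 41.0 body mid [ 520. -372.   27.] top [ 520. -371.   34.] 59
mb 143 54.6 body mid [443. 230.  34.] top [442. 230.  46.] 84
lb 229 58.8 body mid [610. 216.  36.] top [608. 214.  51.] 132
sr [668.  -5.  18.]
mr [567. -22.  18.]
lr [465. -32.  18.]
((338.35009765625, 199.03793334960938), (108.45594787597656, 41.60609436035156), 82.14668273925781) [array([721.,  67.]), array([741., -58.]), array([ 415., -105.]), array([396.,  18.])]
```

Call:
step_arm --targets '[1,0.5,-0.5,0,0,0,0.17,1,1,-1,0,0,0,0.34,1,1,-1,0,0,0,0.34,1,1,-1,0,0,0,0.34]'

```text
time: 0.6
tool_pos: [262.5, -349.0, 221.2]
tcp_rot: [3.141, 0.0, 0.149]
contact_force: [-0.5, 0.3, -0.3]
grip_width: 91.6
finger_force: 0.0
```

Call:
step_arm --targets '[1,0.45,-0.5,0,0,0,0,1,0.9,-1,0,0,0,0]'

```text
time: 0.85
tool_pos: [332.0, -246.2, 220.8]
tcp_rot: [3.141, -0.0, 0.143]
contact_force: [1.4, 0.1, 0.3]
grip_width: 91.6
finger_force: 0.0
```

Call:
step_arm --targets '[1,0.48,-0.5,0,0,0,0,1,0.95,-0.99,0,0,0,0,1,0.95,-0.99,0,0,0,0]'

```text
time: 1.23
tool_pos: [413.0, -132.2, 220.8]
tcp_rot: [3.141, -0.0, 0.15]
contact_force: [0.4, -0.3, 0.9]
grip_width: 91.7
finger_force: 0.0
```

Call:
step_arm --targets '[1,0.48,-0.5,0,0,0,0,1,0.95,-0.99,0,0,0,0,1,0.95,-0.99,0,0,0,0]'

```text
time: 1.6
tool_pos: [492.5, -21.0, 220.4]
tcp_rot: [3.141, -0.0, 0.148]
contact_force: [-0.1, -0.1, -0.5]
grip_width: 91.9
finger_force: 0.0
```

Call:
step_arm --targets '[1,0.46,-0.5,0,0,0,0,1,0.92,-0.99,0,0,0,0,1,0.92,-0.99,0,0,0,0]'

```text
time: 1.98
tool_pos: [569.0, 90.0, 219.9]
tcp_rot: [3.141, 0.0, 0.147]
contact_force: [-0.6, 0.0, 0.5]
grip_width: 91.4
finger_force: 0.0
```

Run:
```python
from h import *
# tray seen from the wrist near the crossing, for the ring centres
K,T=cam("wrist");p,d=bot.capture("wrist");print(bot.get_obs()["tool_pos"].round(1))
cv2.imwrite("pics/w1.png",p);np.savez("pics/w1.npz",d=d,T=T)
```

```text
[568.6  89.7 219.9]
```

View pics/w1.png

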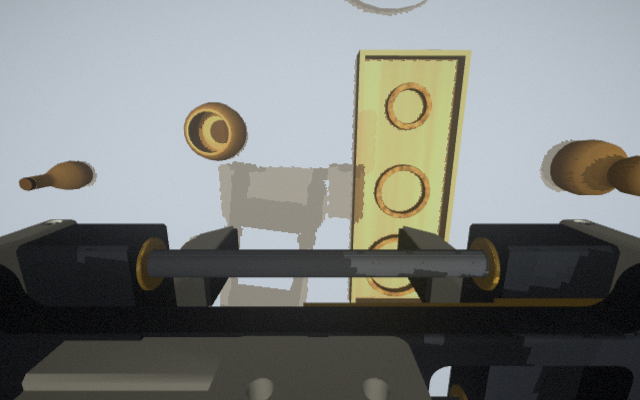

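The wrist view shows the small ring at (408,105), the medium ring at (401,190) and part of the large ring at (395,262). The small gourd's neck is at (28,184).

Run:
```python
from h import *
z=np.load("pics/w1.npz");K,_=cam("wrist");T=z["T"];W=cloud(z["d"],K,T)
p=cv2.imread("pics/w1.png")
m=cv2.inRange(cv2.cvtColor(p,cv2.COLOR_BGR2HSV),(10,90,60),(22,255,255));
for n,u,v,r,R0,g in(("s",408,105,27,27,(668,-5)),("m",401,190,32,35,(567,-22)),("l",395,262,40,45,(465,-32))):
    w=W[v-r-6:v+r+7,u-r-10:u+r+11].reshape(-1,3)
    q=w[(w[:,2]>15)&(w[:,2]<21.5)&(np.hypot(*(w[:,:2]-g).T)<R0+8)][:,:2]
    A=np.c_[2*q,np.ones(len(q))];s=np.linalg.lstsq(A,(q**2).sum(1),rcond=None)[0]
    print(n,len(q),s[:2].round(1),"r",np.sqrt(s[2]+s[:2]@s[:2]).round(1),"bbox mid",((q.min(0)+q.max(0))/2).round(1))
print("floor z",np.median(W[160:165,380:440,2]),"table",np.median(W[20:40,50:150,2]))
q=W[150:200,5:110].reshape(-1,3);q=q[q[:,2]>15];t=q[q[:,2]>58]
print("sg",q[:,2].max(),(q.min(0)+q.max(0))/2,t.mean(0),len(t))
```

```text
s 721 [672.3  -4.2] r 23.5 bbox mid [672.3  -4.2]
m 794 [568.9 -19.2] r 31.4 bbox mid [568.6 -19.5]
l 366 [465.2 -34.2] r 41.3 bbox mid [464.5 -30.7]
floor z 5.026309624454058 table -1.1503048420054824
sg 382.6441081247799 [572.95723134 252.56210465 198.84136968] [536.18725001 377.76726242  88.22213723] 374
```

Call:
step_arm --targets '[1,-0.11,-0.5,0,0,0,0,1,-0.22,-1,0,0,0,0]'

```text
time: 2.28
tool_pos: [530.9, 183.3, 220.6]
tcp_rot: [3.141, 0.001, 0.142]
contact_force: [0.1, -0.3, -0.3]
grip_width: 91.6
finger_force: 0.0
```

Call:
step_arm --targets '[1,-0.11,-0.5,0,0,0,0,1,-0.22,-1,0,0,0,0]'

```text
time: 2.52
tool_pos: [494.9, 279.7, 221.0]
tcp_rot: [3.14, -0.0, 0.143]
contact_force: [0.9, 0.3, -0.1]
grip_width: 92.1
finger_force: 0.0
```

Call:
step_arm --targets '[1,-0.11,-0.5,0,0,0,0,1,-0.22,-1,0,0,0,0,1,-0.22,-1,0,0,0,0,1,-0.22,-1,0,0,0,0]'

```text
time: 3.02
tool_pos: [459.3, 374.8, 220.7]
tcp_rot: [3.14, 0.0, 0.144]
contact_force: [-0.0, -0.8, -0.7]
grip_width: 91.7
finger_force: 0.0
```

```bash
cat > look.py <<'E'
from h import *
import sys
# look.py name gx gy zlo zhi approx-radius: centroid mid of cloud slice near a guess, shift from the TCP in tool axes
n,gx,gy,zl,zh,r=sys.argv[1],*map(float,sys.argv[2:7])
o=bot.get_obs();K,T=cam("wrist");p,d=bot.capture("wrist");cv2.imwrite(f"pics/{n}.png",p);W=cloud(d,K,T)
print("tcp",o["tool_pos"].round(1),"rot",o["tcp_rot"].round(3))
q=W[d>0];q=q[(q[:,2]>zl)&(q[:,2]<zh)&(np.hypot(q[:,0]-gx,q[:,1]-gy)<r)]
# only the near (camera) half is seen: circle fit
def fit(q):
    A=np.c_[2*q[:,:2],np.ones(len(q))];s=np.linalg.lstsq(A,(q[:,:2]**2).sum(1),rcond=None)[0];return s[:2],np.sqrt(s[2]+s[:2]@s[:2])
c,rr=fit(q);print(len(q),"zmax",q[:,2].max().round(1),"circle",c.round(1),rr.round(1),"mid",((q.min(0)+q.max(0))/2).round(1))
print("tool shift",toolstep(np.r_[c-o["tool_pos"][:2],0],o["tcp_rot"][2]).round(1))
E
python3 look.py w2 529 393 60 90 25; python3 look.py w2 529 393 12 26 45
```

```text
tcp [459.3 374.8 220.7] rot [3.14  0.    0.144]
154 zmax 80.9 circle [529.7 395.8] 4.9 mid [529.7 396.   72.5]
tool shift [ 72.6 -10.7  -0. ]
tcp [459.5 374.7 220.9] rot [3.141 0.    0.143]
37 zmax 26.0 circle [529.8 395.9] 17.2 mid [529.9 395.9  21.1]
tool shift [ 72.6 -10.9  -0. ]
```

View pics/w2.png

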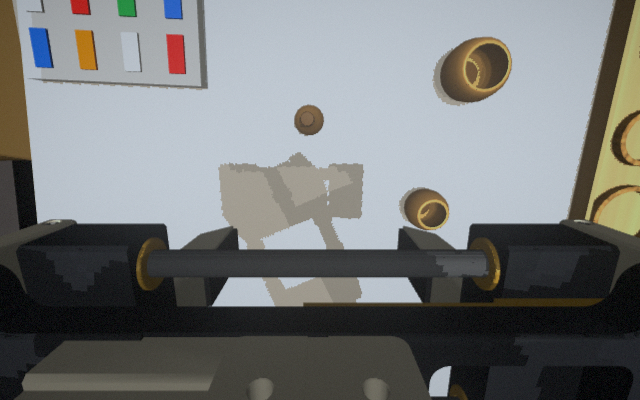

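The small gourd stands at (309,120). The neck and belly fits agree, so I grasp it.

Call:
step_arm --targets '[0.6,0.36,-0.05,0,0,0,0,0.5,0.73,-0.11,0,0,0,0,0.5,0.73,-0.11,0.2,0,0,0,0.5,0.73,-0.11,0.6,0,0,0,0.5,0.73,-0.11,0.9,0,0,0,0.5,0.73,-0.11,0.9,0,0,0]'

```text
time: 3.88
tool_pos: [528.5, 395.9, 128.4]
tcp_rot: [3.139, 0.005, 0.144]
contact_force: [-0.1, 0.2, 0.5]
grip_width: 46.4
finger_force: 0.0
```

Call:
step_arm --targets '[0.5,0,0,0.25,0,0,0,0.5,0,0,0.5,0,0,0,0.5,0,0,0.51,0,0,0,0,0,0,0.51,0,0,0,0,0,0,0.51,0,0,0,0,0,0,0.51,0,0,0,0,0,0,0.51,0,0,0,0,0,0,0.51,0,0,0]'

```text
time: 4.88
tool_pos: [529.0, 398.4, 80.0]
tcp_rot: [3.142, -0.0, 0.146]
contact_force: [0.2, -0.7, 0.2]
grip_width: 2.1
finger_force: 0.0
```

Run:
```python
from h import *
p,d=bot.capture("wrist");q,_=bot.capture("scene");t,_=bot.capture("top")
q=cv2.resize(q[130:280,400:560],None,fx=2.5,fy=2.5);t=cv2.resize(t[150:270,140:300],None,fx=2.5,fy=2.5)
c=np.zeros((600,800,3),np.uint8);c[:225,:360]=cv2.resize(p,(360,225));c[225:600,:400]=q;c[225:525,400:800]=t
cv2.imwrite("pics/g1.png",c);o=bot.get_obs();print(o["grip_width"],o["finger_force"],o["tool_pos"])
```

```text
0.021881257499470383 0.0 [528.97363021 398.4043094   79.80916359]
```

View pics/g1.png

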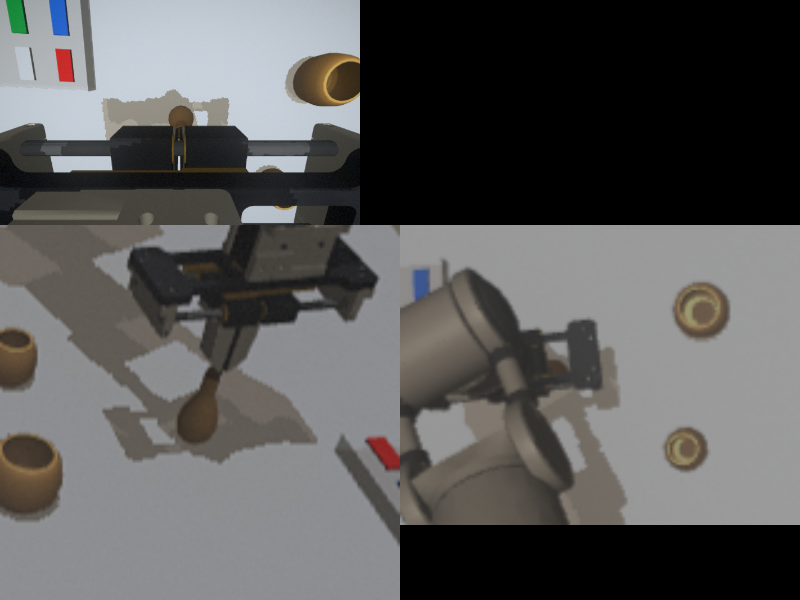

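The fingers shut on nothing. The small gourd stands, still upright, just ahead (+x) of the fingers. I back off and remeasure.

Call:
step_arm --targets '[0,0,0,-0.4,0,0,0,0.5,-0.2,0,-0.8,0,0,0,0.6,-0.7,0,-1,0,0,0,0.6,-0.7,0,-1,0,0,0,0.6,-0.7,0,-1,0,0,0]'

```text
time: 5.65
tool_pos: [460.1, 388.4, 179.9]
tcp_rot: [-3.142, -0.001, 0.146]
contact_force: [0.4, -0.4, -0.4]
grip_width: 35.9
finger_force: 0.0
```

```bash
python3 look.py w3 535 396 60 90 35; python3 look.py w3 535 396 12 26 45;  python3 look.py w3 535 396 26 50 45
python3 - <<'E'
import cv2;p=cv2.imread("pics/w3.png");cv2.imwrite("pics/w3c.png",cv2.resize(p[40:240,200:460],None,fx=2,fy=2))
E
```

```text
tcp [460.1 388.4 179.9] rot [-3.142e+00 -1.000e-03  1.460e-01]
205 zmax 80.6 circle [529.6 396. ] 4.9 mid [529.7 396.1  76.1]
tool shift [69.9  2.6  0. ]
tcp [460.3 388.2 179.4] rot [3.141 0.    0.146]
49 zmax 25.9 circle [529.7 395.8] 17.3 mid [529.9 396.1  21.2]
tool shift [69.8  2.6  0. ]
tcp [460.4 388.2 179.1] rot [3.141e+00 1.000e-03 1.450e-01]
638 zmax 50.0 circle [529.8 396. ] 12.9 mid [529.9 395.9  38. ]
tool shift [69.8  2.3  0. ]
```

View pics/w3c.png

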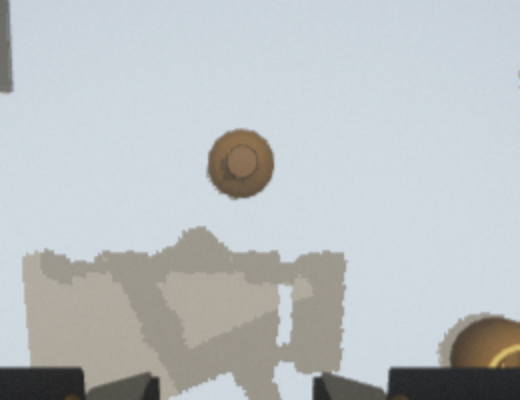

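Run:
```python
from h import *
i=bot.camera_info("scene");C=i["camera_from_world"]
def pr(P): q=C[:3,:3]@P+C[:3,3];return np.round([i["fx"]*q[0]/q[2]+i["cx"],i["fy"]*q[1]/q[2]+i["cy"]],1)
print("exp tip at closing",pr(np.array([529,398.4,55])),"gourd top",pr(np.array([529.7,396,80])))
K,T=cam("scene");o=bot.get_obs();p,d=bot.capture("scene");W=cloud(d,K,T);tp=o["tool_pos"];print(tp,o["grip_width"])
q=W[(d>0)&(np.hypot(W[...,0]-tp[0],W[...,1]-tp[1])<70)&(W[...,2]>90)&(W[...,2]<240)]
for z in range(130,240,10):
    s=q[(q[:,2]>z)&(q[:,2]<z+10)]
    if len(s):print(z,len(s),s.min(0).round(0),s.max(0).round(0))
g=W[(d>0)&(np.hypot(W[...,0]-530,W[...,1]-396)<35)&(W[...,2]>10)&(W[...,2]<95)]
for z in range(10,95,15):
    s=g[(g[:,2]>z)&(g[:,2]<z+15)]
    if len(s):print("g",z,len(s),s.min(0).round(0),s.max(0).round(0))
```

```text
exp tip at closing [483.  195.5] gourd top [485.  187.2]
[460.39603006 388.07056303 178.90825406] 48.19344082899037
180 29 [446. 358. 184.] [477. 420. 190.]
190 75 [449. 348. 190.] [480. 431. 200.]
200 97 [449. 346. 200.] [481. 432. 210.]
210 108 [450. 346. 210.] [480. 431. 220.]
220 107 [449. 344. 220.] [481. 432. 230.]
230 103 [449. 343. 230.] [481. 432. 240.]
g 10 76 [525. 377.  10.] [551. 411.  25.]
g 25 98 [520. 380.  25.] [550. 409.  40.]
g 40 62 [528. 384.  40.] [546. 407.  55.]
g 55 34 [529. 388.  56.] [542. 402.  70.]
g 70 38 [523. 388.  70.] [540. 403.  81.]
```

Run:
```python
from h import *
i=bot.camera_info("wrist");p,d=bot.capture("wrist");K,_=cam("wrist");W=cloud(d,K,i["hand_eye"])
q=W[(d>0)&(d<300)]
q=q[(abs(q[:,1])<48)&(q[:,2]<60)]
for z in range(-60,50,8):
    s=q[(q[:,2]>z)&(q[:,2]<z+8)]
    if len(s):print(z,len(s),s.min(0).round(0),s.max(0).round(0))
print(bot.tips_ahead,bot.get_obs()["grip_width"])
p,d=bot.capture("scene");cv2.imwrite("pics/s3.png",cv2.resize(p[80:230,400:560],None,fx=4,fy=4))
```

```text
-60 263 [ -7. -29. -60.] [  8.  28. -52.]
-52 483 [-11. -29. -52.] [  4.  28. -44.]
-44 160 [-10. -40. -44.] [ 11.  40. -36.]
-36 489 [-11. -43. -36.] [ 11.  42. -28.]
-28 437 [-10. -43. -28.] [ 11.  42. -20.]
-20 379 [ -0. -42. -20.] [ 11.  42. -12.]
-12 214 [ -3. -36. -12.] [11. 36. -4.]
25.0 53.095698844355034
```

View pics/s3.png

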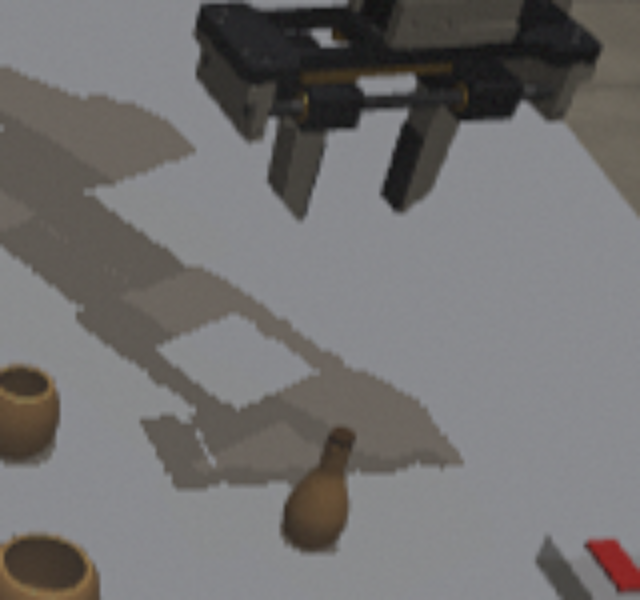

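In the scene and wrist depth, the fingertips end about 4 mm behind the reported TCP, not 25 mm ahead of it. All grasp heights therefore have to be about 29 mm lower. The gourd has not moved, so I go again.

Call:
step_arm --targets '[0.55,0.35,0.02,0,0,0,0,0.55,0.7,0.02,0,0,0,0,0.55,0.7,0.02,0.2,0,0,0,0.55,0.7,0.02,0.6,0,0,0,0.55,0.7,0.02,0.9,0,0,0,0.55,0.7,0.02,0.9,0,0,0]'

```text
time: 6.7
tool_pos: [527.9, 395.3, 86.8]
tcp_rot: [3.139, 0.006, 0.145]
contact_force: [0.4, 0.1, 0.2]
grip_width: 50.8
finger_force: 0.0
```

Call:
step_arm --targets '[0.5,0,0,0.2,0,0,0,0.5,0,0,0.38,0,0,0,0.5,0,0,0.38,0,0,0,0,0,0,0.38,0,0,0,0,0,0,0.38,0,0,0,0,0,0,0.38,0,0,0,0,0,0,0.38,0,0,0,0,0,0,0.38,0,0,0]'

```text
time: 7.7
tool_pos: [529.5, 396.5, 52.2]
tcp_rot: [-3.141, -0.001, 0.146]
contact_force: [0.1, 0.3, 2.1]
grip_width: 13.1
finger_force: 30.0
```

Call:
step_arm --targets '[0,0,0,-0.3,0,0,0,0,0,0,-0.7,0,0,0,0,0,0,-1,0,0,0,0,0,0,-1,0,0,0]'

```text
time: 8.2
tool_pos: [530.5, 397.2, 154.7]
tcp_rot: [-3.14, -0.005, 0.146]
contact_force: [0.1, -0.3, -0.3]
grip_width: 13.0
finger_force: 30.0
```

Call:
step_arm --targets '[0,0,0.4,0,0,0,0,0,0,0.9,0,0,0,0,0,0,1,0,0,0,0]'

```text
time: 8.57
tool_pos: [543.6, 294.6, 150.4]
tcp_rot: [3.14, 0.003, 0.143]
contact_force: [-0.1, -0.0, -0.5]
grip_width: 13.2
finger_force: 30.0
```

Call:
step_arm --targets '[0,0,0.5,0,0,0,0,0,0,1,0,0,0,0]'

```text
time: 8.82
tool_pos: [557.8, 198.1, 150.7]
tcp_rot: [-3.141, 0.002, 0.147]
contact_force: [0.2, -0.9, 0.0]
grip_width: 13.1
finger_force: 30.0
```

Call:
step_arm --targets '[0,0,0.5,0,0,0,0,0,0,1,0,0,0,0]'

```text
time: 9.07
tool_pos: [572.5, 98.8, 150.8]
tcp_rot: [-3.141, 0.001, 0.146]
contact_force: [0.8, 0.1, -0.5]
grip_width: 13.2
finger_force: 30.0
```

Call:
step_arm --targets '[0,0.03,0.5,0,0,0,0,0,0.08,0.9,0,0,0,0,0,0.08,1,0,0,0,0,0,0.08,1,0,0,0,0,0,0.08,1,0,0,0,0]'

```text
time: 9.7
tool_pos: [594.9, 3.4, 151.5]
tcp_rot: [-3.141, 0.001, 0.147]
contact_force: [0.4, -0.0, -0.2]
grip_width: 13.3
finger_force: 30.0
```

```bash
python3 look.py w4 672 -4 15 21.5 32
```

```text
tcp [594.9   3.4 151.5] rot [-3.141e+00  1.000e-03  1.470e-01]
1054 zmax 19.2 circle [672.4  -4.6] 23.4 mid [672.4  -4.6  17.1]
tool shift [75.5 19.2  0. ]
```

View pics/w4.png

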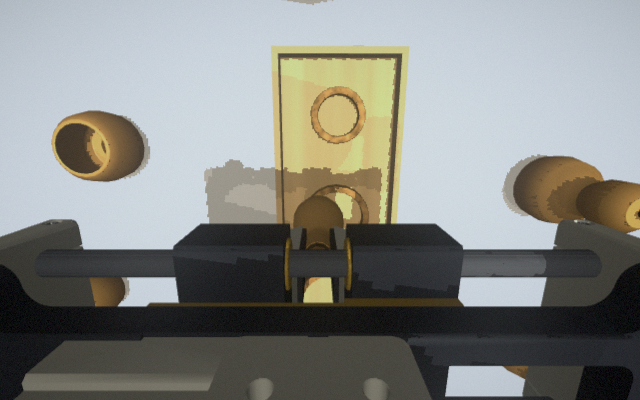

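The ring is at (338,115) and the held gourd at (319,215). I check the gourd's tilt in the hand while moving over the ring.

Call:
step_arm --targets '[0,0.38,0.1,0,0,0,0,0,0.76,0.19,0,0,0,0,0,0.76,0.19,0,0,0,0,0,0.76,0.19,0,0,0,0]'

```text
time: 10.25
tool_pos: [672.3, -4.8, 151.5]
tcp_rot: [-3.141, 0.001, 0.147]
contact_force: [-0.5, 0.0, 0.2]
grip_width: 12.8
finger_force: 30.0
```

```bash
cat > held.py <<'E'
from h import *
# held.py zlo zhi r: circle fit of the held gourd's body in tool axes (z ahead of TCP)
import sys
zl,zh,r=map(float,sys.argv[1:4])
i=bot.camera_info("wrist");o=bot.get_obs();p,d=bot.capture("wrist");K,_=cam("wrist");q=cloud(d,K,i["hand_eye"])[d>0]
q=q[(q[:,2]>zl)&(q[:,2]<zh)&(np.hypot(q[:,0],q[:,1])<r)]
A=np.c_[2*q[:,:2],np.ones(len(q))];s=np.linalg.lstsq(A,(q[:,:2]**2).sum(1),rcond=None)[0]
print("held",len(q),s[:2].round(1),np.sqrt(s[2]+s[:2]@s[:2]).round(1),q.min(0).round(0),q.max(0).round(0),o["tool_pos"].round(1))
E
python3 held.py 26 40 30
```

```text
held 245 [ 0.2 -0. ] 17.3 [ -1. -18.  26.] [18. 18. 39.] [672.3  -4.8 151.5]
```

Call:
step_arm --targets '[0,0,0,0.3,0,0,0,0,0,0,0.55,0,0,0,0,0,0,0.7,0,0,0,0,0,0,0.8,0,0,0,0,0,0,0.87,0,0,0,0,0,0,0.92,0,0,0,0,0,0,0.92,0,0,0,0,0,0,0.92,0,0,0]'

```text
time: 11.3
tool_pos: [673.5, -6.0, 60.4]
tcp_rot: [3.141, -0.001, 0.146]
contact_force: [-0.6, -0.1, -0.4]
grip_width: 13.1
finger_force: 30.0
```

Call:
step_arm --targets '[0,-0.01,-0.01,0.01,0,0,0,0,-0.01,-0.01,0.02,0,0,0,0,-0.01,-0.01,0.02,0,0,0]'

```text
time: 11.68
tool_pos: [672.3, -5.1, 58.2]
tcp_rot: [3.141, -0.0, 0.146]
contact_force: [0.7, 0.5, 1.5]
grip_width: 13.2
finger_force: 30.0
```

Touching the floor; I release and lift, then go to the medium gourd's viewing spot.

Call:
step_arm --targets '[0.3,0,0,0,0,0,0,0.5,0,0,0,0,0,0,0.5,0,0,0,0,0,0,0.6,0,0,-0.2,0,0,0,0.6,0,0,-0.6,0,0,0,0.7,0,0,-1,0,0,0,0.7,0,0,-1,0,0,0]'

```text
time: 12.55
tool_pos: [674.1, -5.3, 162.1]
tcp_rot: [3.139, -0.007, 0.146]
contact_force: [-0.0, 0.3, -0.7]
grip_width: 63.5
finger_force: 0.0
```

Call:
step_arm --targets '[0.7,-0.4,0.3,-0.3,0,0,0,0.7,-0.9,0.6,-0.4,0,0,0,0.7,-1,0.7,-0.4,0,0,0]'

```text
time: 12.92
tool_pos: [581.3, -90.5, 198.2]
tcp_rot: [3.141, 0.001, 0.144]
contact_force: [0.2, 0.3, 0.4]
grip_width: 64.2
finger_force: 0.0
```

Call:
step_arm --targets '[0.7,-0.5,0.35,0,0,0,0,0.7,-1,0.7,0,0,0,0]'

```text
time: 13.18
tool_pos: [493.6, -173.1, 196.8]
tcp_rot: [-3.141, 0.001, 0.147]
contact_force: [1.0, -1.5, -0.5]
grip_width: 64.1
finger_force: 0.0
```

Call:
step_arm --targets '[0.7,-0.5,0.35,0,0,0,0,0.7,-1,0.68,0,0,0,0]'

```text
time: 13.42
tool_pos: [404.4, -255.3, 197.1]
tcp_rot: [-3.141, 0.0, 0.146]
contact_force: [0.5, 0.5, -0.1]
grip_width: 64.4
finger_force: 0.0
```

Call:
step_arm --targets '[0.7,-0.35,0,0,0,0,0,0.7,-0.35,0,0,0,0,0,0.7,-0.35,0,0,0,0,0]'

```text
time: 13.8
tool_pos: [371.6, -259.5, 197.6]
tcp_rot: [-3.141, -0.0, 0.146]
contact_force: [0.3, -0.0, -0.7]
grip_width: 64.4
finger_force: 0.0
```

```bash
python3 look.py w5 445 -249 75 97 30;python3 look.py w5 445 -249 30 50 45;python3 - <<'E'
from h import *
p,_=bot.capture("top");q,_=bot.capture("scene")
cv2.imwrite("pics/c5.png",np.hstack([cv2.resize(q[160:290,250:360],None,fx=3.5,fy=3.5),cv2.resize(p[135:265,290:400],None,fx=3.5,fy=3.5)]))
E
```

```text
tcp [ 371.6 -259.5  197.6] rot [-3.141 -0.     0.146]
62 zmax 97.0 circle [ 445.5 -250.1] 9.2 mid [ 445.5 -250.4   95.6]
tool shift [74.4  1.4  0. ]
tcp [ 371.9 -259.3  197.6] rot [-3.141 -0.     0.147]
741 zmax 50.0 circle [ 445.3 -249.9] 20.9 mid [ 445.4 -250.1   40. ]
tool shift [74.   1.4  0. ]
```

View pics/c5.png

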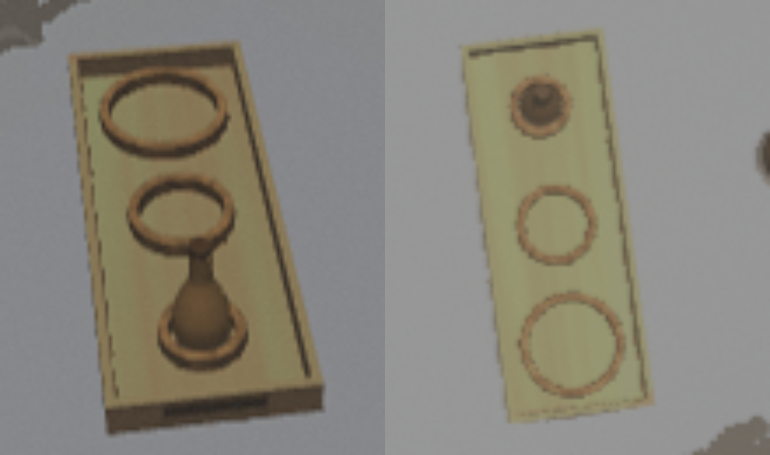

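Both crops show the small gourd upright in its ring, at (203,310) in the scene crop. Now the medium gourd.

Call:
step_arm --targets '[0.7,0.37,0.01,0,0,0,0,0.65,0.74,0.01,0,0,0,0,0.6,0.74,0.01,0.2,0,0,0,0.6,0.74,0.01,0.6,0,0,0,0.6,0.74,0.01,0.9,0,0,0,0.6,0.74,0.01,0.9,0,0,0]'

```text
time: 14.75
tool_pos: [443.5, -248.4, 105.9]
tcp_rot: [-3.138, 0.003, 0.147]
contact_force: [0.4, 0.2, 0.5]
grip_width: 54.9
finger_force: 0.0
```

Call:
step_arm --targets '[0.5,0,0,0.2,0,0,0,0.5,0,0,0.4,0,0,0,0.5,0,0,0.4,0,0,0,0,0,0,0.4,0,0,0,0,0,0,0.4,0,0,0,0,0,0,0.4,0,0,0,0,0,0,0.4,0,0,0,0,0,0,0.4,0,0,0]'

```text
time: 15.75
tool_pos: [444.7, -250.2, 68.5]
tcp_rot: [3.14, -0.001, 0.146]
contact_force: [-0.5, -1.1, 4.5]
grip_width: 19.4
finger_force: 30.0
```

Call:
step_arm --targets '[0,0,0,-0.3,0,0,0,0,0,0,-0.7,0,0,0,0,0,0,-1,0,0,0,0,0,0,-1,0,0,0]'

```text
time: 16.25
tool_pos: [445.1, -250.4, 169.7]
tcp_rot: [3.139, -0.003, 0.146]
contact_force: [-0.4, 0.1, -1.3]
grip_width: 18.9
finger_force: 30.0
```

Call:
step_arm --targets '[0,0.2,-0.4,0,0,0,0,0,0.4,-0.9,0,0,0,0,0,0.41,-1,0,0,0,0]'

```text
time: 16.62
tool_pos: [469.7, -141.9, 166.3]
tcp_rot: [-3.139, 0.003, 0.149]
contact_force: [0.2, -0.5, -1.0]
grip_width: 19.2
finger_force: 30.0
```

Call:
step_arm --targets '[0,0.2,-0.5,0,0,0,0,0,0.35,-0.9,0,0,0,0,0,0.41,-1,0,0,0,0,0,0.41,-1,0,0,0,0]'

```text
time: 17.12
tool_pos: [496.1, -40.2, 167.2]
tcp_rot: [3.141, 0.001, 0.147]
contact_force: [-0.4, -0.3, -1.5]
grip_width: 19.2
finger_force: 30.0
```

Call:
step_arm --targets '[0,0,-0.1,0,0,0,0,0,0,-0.1,0,0,0,0,0,0,-0.1,0,0,0,0]'

```text
time: 17.5
tool_pos: [494.8, -30.6, 167.9]
tcp_rot: [3.141, -0.0, 0.145]
contact_force: [0.4, -0.3, -0.4]
grip_width: 19.3
finger_force: 30.0
```

```bash
python3 look.py w6 569 -19 15 21.5 40; python3 held.py 20 45 40
```

```text
tcp [494.8 -30.6 167.9] rot [ 3.141 -0.     0.145]
1256 zmax 19.1 circle [568.5 -19.7] 31.3 mid [568.6 -19.6  17. ]
tool shift [74.5 -0.2 -0. ]
held 1483 [ 2.8 -0.2] 20.5 [ -5. -25.  20.] [26. 25. 45.] [494.8 -30.6 167.9]
```

Call:
step_arm --targets '[0,0.37,0,0,0,0,0,0,0.74,0,0,0,0,0,0,0.74,0,0.2,0,0,0,0,0.74,0,0.5,0,0,0,0,0.74,0,0.7,0,0,0,0,0.74,0,0.7,0,0,0]'

```text
time: 18.35
tool_pos: [567.0, -19.4, 96.4]
tcp_rot: [-3.141, 0.003, 0.145]
contact_force: [0.4, 0.2, -0.7]
grip_width: 19.1
finger_force: 30.0
```

```bash
python3 held.py 36 46 40
```

```text
held 332 [ 0.8 -0.2] 24.7 [  0. -25.  36.] [26. 25. 46.] [567.  -19.4  96.4]
```

Call:
step_arm --targets '[0,0.01,0,0.08,0,0,0,0,0.01,0,0.15,0,0,0,0,0.01,0,0.2,0,0,0,0,0.01,0,0.21,0,0,0,0,0.01,0,0.21,0,0,0]'

```text
time: 19.02
tool_pos: [569.1, -19.2, 77.0]
tcp_rot: [3.141, -0.0, 0.146]
contact_force: [-0.4, 0.6, -0.0]
grip_width: 18.8
finger_force: 30.0
```

Call:
step_arm --targets '[0,0,0,0.01,0,0,0,0,0,0,0.02,0,0,0,0,0,0,0.03,0,0,0,0,0,0,0.03,0,0,0]'

```text
time: 19.52
tool_pos: [569.4, -19.3, 74.6]
tcp_rot: [3.141, -0.001, 0.146]
contact_force: [-0.9, 0.4, 5.8]
grip_width: 19.2
finger_force: 30.0
```

Call:
step_arm --targets '[0.35,0,0,0,0,0,0,0.5,0,0,0,0,0,0,0.5,0,0,0,0,0,0,0.6,0,0,-0.2,0,0,0,0.6,0,0,-0.6,0,0,0,0.8,0,0,-1,0,0,0,0.8,0,0,-1,0,0,0]'

```text
time: 20.4
tool_pos: [570.9, -19.5, 177.2]
tcp_rot: [3.139, -0.007, 0.146]
contact_force: [0.0, -0.9, 0.4]
grip_width: 70.0
finger_force: 0.0
```

Call:
step_arm --targets '[0.85,-0.1,0.4,-0.2,0,0,0,0.85,-0.2,0.9,-0.3,0,0,0,0.85,-0.22,1,-0.3,0,0,0]'

```text
time: 20.78
tool_pos: [561.6, -124.0, 203.6]
tcp_rot: [3.141, 0.0, 0.143]
contact_force: [0.2, -0.7, -0.7]
grip_width: 77.9
finger_force: 0.0
```

Call:
step_arm --targets '[0.85,-0.1,0.5,0,0,0,0,0.85,-0.22,1,0,0,0,0,0.85,-0.22,1,0,0,0,0]'

```text
time: 21.15
tool_pos: [553.7, -225.9, 202.2]
tcp_rot: [-3.141, 0.002, 0.142]
contact_force: [0.0, 0.0, -0.9]
grip_width: 78.0
finger_force: 0.0
```

Call:
step_arm --targets '[0.85,0,0.19,0,0,0,0,0.85,0,0.19,0,0,0,0,0.85,0,0.19,0,0,0,0]'

```text
time: 21.52
tool_pos: [557.5, -241.4, 203.7]
tcp_rot: [-3.141, 0.0, 0.147]
contact_force: [-0.5, 0.1, -0.2]
grip_width: 78.0
finger_force: 0.0
```

```bash
python3 look.py w7 632 -232 81 98 32;python3 look.py w7 632 -232 24 34 50;python3 - <<'E'
from h import *
p,_=bot.capture("top");q,_=bot.capture("scene")
cv2.imwrite("pics/c7.png",np.hstack([cv2.resize(q[160:290,250:360],None,fx=3.5,fy=3.5),cv2.resize(p[135:265,290:400],None,fx=3.5,fy=3.5)]))
E
```

```text
tcp [ 557.5 -241.4  203.7] rot [-3.141  0.     0.147]
138 zmax 98.0 circle [ 633.3 -232. ] 19.3 mid [ 633.4 -232.    96.8]
tool shift [76.4  1.8  0. ]
tcp [ 557.5 -241.3  203.9] rot [-3.141  0.     0.147]
150 zmax 34.0 circle [ 633.3 -231.9] 32.9 mid [ 633.3 -232.    29.8]
tool shift [76.4  1.7  0. ]
```

View pics/c7.png

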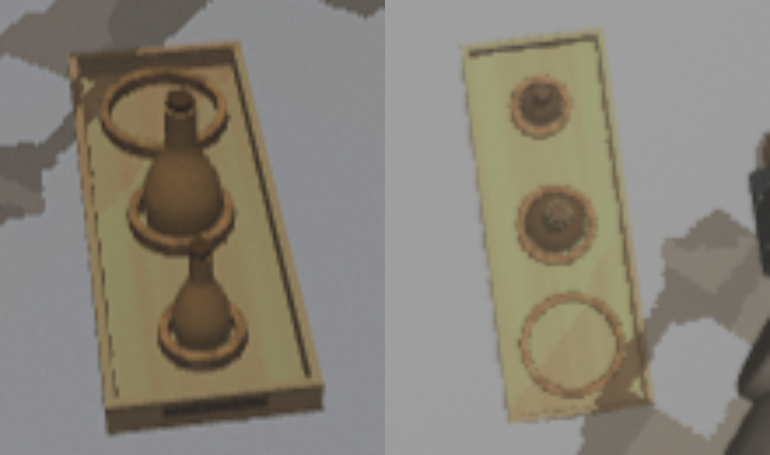

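The small and medium gourds both stand in their rings. Before I lower over the 122 mm stem, I check how low the gripper's crossbar hangs.

Run:
```python
from h import *
i=bot.camera_info("wrist");p,d=bot.capture("wrist");K,_=cam("wrist");W=cloud(d,K,i["hand_eye"])
for v in range(225,330,6):print(v,d[v,322].round(0),W[v,322].round(0), W[v,345].round(0))
```

```text
225 387.0 [-61.   6. 204.] [-62.  36. 206.]
231 389.0 [-70.   6. 204.] [-70.  36. 205.]
237 392.0 [-79.   6. 206.] [-78.  36. 205.]
243 394.0 [-87.   6. 205.] [-87.  37. 206.]
249 87.0 [ 29.   1. -82.] [ 30.   8. -83.]
255 82.0 [ 30.   1. -87.] [ 29.   8. -86.]
261 83.0 [ 28.   1. -87.] [ 28.   7. -87.]
267 82.0 [ 27.   1. -88.] [ 26.   7. -87.]
273 83.0 [ 24.   1. -87.] [ 25.   7. -88.]
279 407.0 [-140.    6.  205.] [-140.   38.  204.]
285 410.0 [-150.    6.  206.] [-150.   38.  206.]
291 411.0 [-159.    6.  205.] [-159.   38.  205.]
297 413.0 [-168.    6.  204.] [-168.   38.  205.]
303 74.0 [ 21.   1. -97.] [ 21.   7. -97.]
309 66.0 [  25.    1. -104.] [  25.    6. -104.]
315 64.0 [  25.    1. -107.] [  25.    6. -107.]
321 62.0 [  25.    1. -109.] [  25.    6. -109.]
327 60.0 [  25.    1. -111.] [  25.    5. -111.]
```

The bar lies 80 mm or more behind the TCP, so the stem clears it.

Call:
step_arm --targets '[0.85,0.38,0.02,0,0,0,0,0.85,0.76,0.02,0,0,0,0,0.85,0.76,0.02,0.2,0,0,0,0.85,0.76,0.02,0.5,0,0,0,0.85,0.76,0.02,0.8,0,0,0,0.85,0.76,0.02,0.8,0,0,0]'

```text
time: 22.52
tool_pos: [631.4, -232.3, 121.4]
tcp_rot: [-3.138, 0.005, 0.146]
contact_force: [-0.2, -0.1, 1.2]
grip_width: 77.9
finger_force: 0.0
```

Call:
step_arm --targets '[0.8,0.01,0,0.3,0,0,0,0.8,0.01,0,0.58,0,0,0,0.8,0.01,0,0.58,0,0,0,0.3,0.01,0,0.58,0,0,0,0.3,0.01,0,0.58,0,0,0,0.3,0.01,0,0.58,0,0,0,0.3,0.01,0,0.58,0,0,0,0.3,0.01,0,0.58,0,0,0]'

```text
time: 23.52
tool_pos: [634.1, -233.1, 66.5]
tcp_rot: [3.141, -0.001, 0.146]
contact_force: [0.1, 1.8, 3.1]
grip_width: 39.1
finger_force: 30.0
```

Call:
step_arm --targets '[0.3,0,0,-0.3,0,0,0,0.3,0,0,-0.7,0,0,0,0.3,0,0,-1,0,0,0,0.3,0,0,-1,0,0,0]'

```text
time: 24.02
tool_pos: [635.0, -233.7, 168.5]
tcp_rot: [3.138, -0.004, 0.146]
contact_force: [0.0, 0.2, -1.4]
grip_width: 38.9
finger_force: 30.0
```

Call:
step_arm --targets '[0.3,-0.4,-0.4,0,0,0,0,0.3,-0.8,-0.8,0,0,0,0,0.3,-1,-1,0,0,0,0]'

```text
time: 24.4
tool_pos: [517.1, -146.6, 164.0]
tcp_rot: [-3.139, 0.004, 0.146]
contact_force: [-0.1, -0.1, -1.6]
grip_width: 39.4
finger_force: 30.0
```

Call:
step_arm --targets '[0.3,-0.45,-0.45,0,0,0,0,0.3,-0.85,-0.85,0,0,0,0,0.3,-1,-1,0,0,0,0,0.3,-1,-1,0,0,0,0]'

```text
time: 24.9
tool_pos: [405.2, -63.2, 165.0]
tcp_rot: [-3.141, 0.002, 0.147]
contact_force: [0.5, 0.4, -0.0]
grip_width: 38.8
finger_force: 30.0
```

Call:
step_arm --targets '[0.3,-0.13,-0.21,0,0,0,0,0.3,-0.13,-0.21,0,0,0,0,0.3,-0.13,-0.21,0,0,0,0]'

```text
time: 25.28
tool_pos: [391.9, -46.0, 165.7]
tcp_rot: [3.141, -0.0, 0.146]
contact_force: [-0.2, -0.4, -0.7]
grip_width: 39.0
finger_force: 30.0
```

```bash
python3 look.py w8 465 -34 15 21.5 49; python3 held.py 36 46 45
```

```text
tcp [391.9 -46.  165.7] rot [ 3.141 -0.     0.146]
1726 zmax 19.7 circle [464.6 -34.8] 41.2 mid [464.5 -34.8  17.3]
tool shift [73.5 -0.6 -0. ]
held 205 [-0.5 -1. ] 33.3 [ -5. -34.  36.] [33. 32. 45.] [391.9 -46.1 165.7]
```

View pics/w8.png

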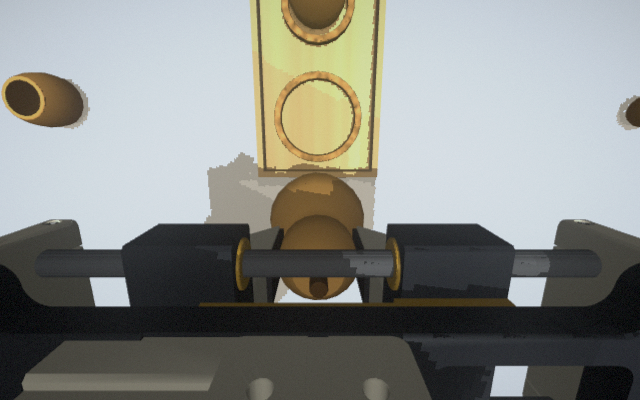

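The large ring is at (318,116) and the held gourd sits centred in the hand at (317,215).

Call:
step_arm --targets '[0.3,0.37,0,0,0,0,0,0.3,0.74,0,0,0,0,0,0.3,0.74,0,0.2,0,0,0,0.3,0.74,0,0.5,0,0,0,0.3,0.74,0,0.7,0,0,0,0.3,0.74,0,0.7,0,0,0]'

```text
time: 26.12
tool_pos: [463.6, -34.8, 94.5]
tcp_rot: [-3.14, 0.003, 0.145]
contact_force: [0.1, -0.2, -0.3]
grip_width: 39.1
finger_force: 30.0
```

Call:
step_arm --targets '[0.3,0,0,0.08,0,0,0,0.3,0,0,0.15,0,0,0,0.3,0,0,0.2,0,0,0,0.3,0,0,0.22,0,0,0,0.3,0,0,0.22,0,0,0]'

```text
time: 26.75
tool_pos: [464.2, -34.6, 73.9]
tcp_rot: [3.141, -0.0, 0.146]
contact_force: [-0.3, -0.7, -0.6]
grip_width: 39.1
finger_force: 30.0
```

Call:
step_arm --targets '[0.3,0,0,0.01,0,0,0,0.3,0,0,0.02,0,0,0,0.3,0,0,0.02,0,0,0]'

```text
time: 27.12
tool_pos: [464.6, -34.6, 72.5]
tcp_rot: [3.141, -0.001, 0.146]
contact_force: [-1.0, 0.3, 5.5]
grip_width: 39.1
finger_force: 30.0
```

Floor contact; release and retreat up and away.

Call:
step_arm --targets '[0.5,0,0,0,0,0,0,0.7,0,0,0,0,0,0,0.8,0,0,0,0,0,0,0.8,0,0,-0.2,0,0,0,0.8,0,0,-0.6,0,0,0,0.8,0,0,-1,0,0,0,0.8,0,0,-1,0,0,0]'

```text
time: 28.0
tool_pos: [466.0, -35.0, 174.6]
tcp_rot: [3.139, -0.006, 0.146]
contact_force: [0.2, 0.3, -1.1]
grip_width: 73.6
finger_force: 0.0
```

Call:
step_arm --targets '[0.8,0,0.4,-0.2,0,0,0,0.8,0,0.9,-0.4,0,0,0,0.8,0,1,-0.5,0,0,0]'

```text
time: 28.38
tool_pos: [478.9, -135.9, 221.6]
tcp_rot: [3.141, 0.0, 0.143]
contact_force: [-0.3, -0.1, 0.3]
grip_width: 73.0
finger_force: 0.0
```

Call:
step_arm --targets '[0.8,0,0.5,0,0,0,0,0.8,0,1,0,0,0,0,0.8,0,1,0,0,0,0,0.8,0,1,0,0,0,0]'

```text
time: 28.88
tool_pos: [492.7, -231.4, 220.8]
tcp_rot: [-3.14, 0.002, 0.146]
contact_force: [-0.5, 0.3, 0.5]
grip_width: 73.3
finger_force: 0.0
```

Run:
```python
from h import *
p,d=bot.capture("top");q,_=bot.capture("scene")
cv2.imwrite("pics/end.png",np.vstack([q[130:330,100:550],p[120:290,170:490][:, :].repeat(1,1) if 0 else cv2.copyMakeBorder(p[120:290,170:490],0,0,0,130,0)]))
K,T=cam("top");W=cloud(d,K,T)
for n,c,H in(("s",(672.4,-4.6),86),("m",(568.5,-19.7),111),("l",(464.6,-34.8),128),("sb",(520,-372),0),("mb",(443,230),0),("lb",(610,216),0)):
    w=W[np.hypot(W[...,0]-c[0],W[...,1]-c[1])<45];w=w[(w[:,2]>22)&(w[:,2]<135)]
    print(n,w[:,2].max().round(1),"exp",H,((w.min(0)+w.max(0))/2).round(0),w[w[:,2]>w[:,2].max()-14].mean(0).round(0))
```

```text
s 88.5 exp 86 [669.  -4.  55.] [672.  -6.  84.]
m 115.5 exp 111 [568. -24.  69.] [569. -20. 110.]
l 130.9 exp 128 [462. -39.  77.] [464. -33. 123.]Traceback (most recent call last):
  File "<stdin>", line 7, in <module>
    return umr_maximum(a, axis, None, out, keepdims, initial, where)
ValueError: zero-size array to reduction operation maximum which has no identity
```

View pics/end.png

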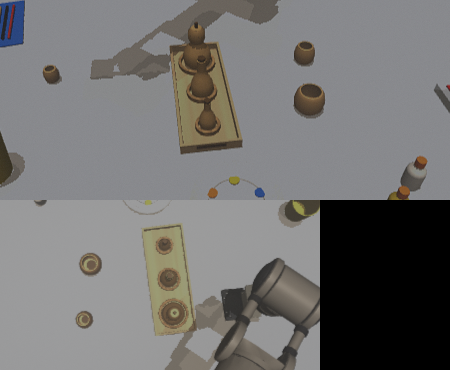

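All three gourds stand upright in their rings, and the bowls are unmoved. The arm hides the small bowl in the top view, but in the scene view it is still at (151,204).

```bash
python3 -c "
from plant import bot
print(bot.close_job())"
```

```text
the job is handed in; nothing more can be done
None
```

The three whole gourds stand upright in their matching cork rings, the three bowls are where they were, and the job was handed in at about 29 s; my first grasp closed on air without touching the gourd because the fingertips end about 4 mm behind the reported TCP, not 25 mm ahead, so I lowered every grasp by 29 mm.

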